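Lay out the seasoning caddy

TASK

Lay out the dark wooden seasoning caddy. In its walled trough at the back, stand the green-labelled spice jar to the right of the brown-labelled jar that is already there, and the pepper mill to the right of that, so that the green jar stands between the other two. On the open shelf at the front, set the little blue saucer in front of the brown jar, to the left of the kitchen timer, and stand the small dark bottle in it so that its drips are caught; everything upright, and the brown jar, the timer, the tea carton and the mug left as they are.

Things in the scene. Friction and masses are not known exactly. Their poses are not given: they have to be found in the camera images.
- caddy: dark wooden caddy, fixed, 186 (x) x 214 (y) mm; origin under its centre, x to its back, y to its left end. Floor at z = 12 mm throughout. Trough at the back: inside 76 x 196 mm, centred on x = +46, y = 0 mm, 9 mm walls, tops at 45 to 52 mm. Front shelf: x = -85 to -1 mm (centre -43), y = -107 to +107 mm, ends open, front lip 8 mm thick, top at z = 20 mm
- brown_jar: spice jar with brown picture label and brownish lid, 44 mm across, 96 mm high, already standing in the trough near its left end (caddy y about +66 mm); loose; origin at the centre of its underside, z up
- green_jar: spice jar with green and yellow label and dark green lid, 45 mm across, 105 mm high (lid from 84 mm up), 0.11 kg; origin at the centre of its underside, z up
- mill: turned brown wooden pepper mill, 58 mm across at the foot, 170 mm high, 0.2 kg; its round head is 49 mm across from 123 to 159 mm above the foot with a 12 mm metal knob on top; the head does not turn; origin at the centre of its underside, z up
- saucer: small round blue saucer, 62 mm across the rim, 50 mm across the foot, 14 mm high, its inner floor 48 mm across and 4 mm above the underside, wall 3 mm, 0.06 kg; origin at the centre of its underside, z up
- dark_bottle: small round dark bottle with black cap, 27 mm across up to 56 mm high, cap 19 mm across up to 80 mm, 0.04 kg; origin at the centre of its underside, z up
- timer: white round kitchen timer, 62 mm across, 40 mm high with its red grip bar, already standing on the caddy's front shelf near its right end (caddy y about -60 mm); loose, a bystander; origin at the centre of its underside
- tea_box: red tea carton, 72 x 135 x 78 mm, a bystander; origin at the centre of its underside
- mug: white dotted mug, 78 mm across, 93 mm high, a bystander; origin at its underside, under the middle of mug and handle
Not all that is in view belongs to the job. What is shaped like the mill but yellow is not meant.

How it is judged:
By the outcome, as a careful person would: the job done as asked, in the order asked, and still so for the second after the job is handed in, with the robot touching nothing.
It also fails if it takes over 128 s, if anything falls off the work surface, if the arm or the gripper's body presses on something with over 40 N, if the wrist force passes 120 N, or if a joint passes its speed limit or range.

ROBOT

A 6-joint arm with a two-finger parallel gripper is mounted at the origin on a cart in front of the work surface, level with it; the furniture and walls round the work are solid. World frame = base frame: x ahead of the robot, y to its left, z up, the work surface at z = 0. Lengths are in m, angles in rad, forces in N, time in s.
With the tool pointing down it reaches from about 0.3 to 0.775 m from the base axis. Payload 14.6 kg.
Tool frame: the origin (TCP) lies at the centre of the arm's flange, where the gripper is bolted on; the fingertips stand 199 mm ahead of it and the grasp point (between the pads) lies ctrl.tcp_to_grasp ahead of it (ctrl.tcp_to_grasp is the distance from the TCP to the grasp point, in m); z points along the fingers, y is the line along which they close (so a half turn about z gives the same grasp; the last joint's range is limited). The gripper opens to 94 mm and grips with 3 to 60 N. Pads are 16 mm wide; open, the fingers measure 119 mm over their backs; the gripper's body (75 mm by 177 mm) begins 78 mm behind the grasp point.
Start: joints at [-1.348, 0.3, 1.521, -0, 1.321, -0.067], TCP at [0.157, -0.527, 0.405] pointing down, gripper open.
Joint ranges: [-3.03, 3.03], [-0.79, 2.21], [0.23, 2.52], [-1.04, 4.18], [0, 3.07], [-2.55, 2.55]. Speed limits (rad/s): [2.22, 2.22, 2.57, 3.14, 3.14, 3.14].

INTERFACE

Orientations are given as [roll, pitch, yaw] about the fixed x, y, z axes, in that order (R = Rz(yaw) Ry(pitch) Rx(roll)).
In Python, from station import ctrl gives the robot as it stands. The module is installed in compiled form; this text tells all that it offers.
- The arm moves only by the shell command python3 -m jog 'ROWS' [OPENING] [FORCE]. ROWS is JSON, a list of rows, each a list of 6 numbers: the shift along the tool's x, y, z in cm, then the turn, a rotation vector about the tool's x, y, z in rad. In form: [[tx, ty, tz, ax, ay, az], ...]. A call has 1 to 8 rows; each row is the pose to reach, as a shift and turn from the pose commanded when the call began, along the tool's axes at that moment; what a row does not reach only later rows make up. A row lasts 1/10 s, in which the tool goes at most 50 mm and 8.59 degrees, less where a joint would pass 70% of its speed; a pose out of reach is approached as far as the arm can. A call with a gripper value outside its range is refused whole. OPENING is the opening in per cent of the stroke, from 0 (shut) to 100 (fully open), set as the call begins (- or left out, the last holds). The fingers move at their own pace and stop on an object; FORCE is the grip in N (left out, the last holds). Time passes only in rows, so rows that repeat a pose let the fingers close. It gives the time, the measured TCP pose, the force, the opening and the grip force at its end, in the units of the state.
- ctrl.get_obs(): the state, without advancing time (a new reading comes with each control period).
- ctrl.camera(name): name is "scene" or "top" or "wrist"; returns a dict with "img" (400x640x3 uint8, blue, green, red), "intrinsics" (3x3 intrinsics, pixels), "R" (3x3) and "t" (3): a world point X has camera coordinates R X + t. Camera axes: x right, y down, z forward; pixel columns grow to the right and rows downward; lengths in m; the calibration is good to about 2 mm. A picture is of the moment at which its call begins. There is no depth.
- ctrl.hand_in(): hands the job in; it is judged then, once.
The state is a dict: "time_s": time; "qpos": joint angles; "joint_vel": joint speeds; "tau": joint torques, N m; "ee_pos": TCP position; "eef_rot": TCP orientation; "force": force on the tool from outside, world axes, zero at the start; "moment": the same for the moment, N m; "grip_width": finger opening in m; "grip_force": force on a finger pad.
Only numpy, scipy, OpenCV 4.12 (cv2) and the standard library are available. Lean on these libraries where they do the work, as an engineer would, in place of code of your own. Each camera call takes 0.05 s, during which the arm holds its last target. There are 200 camera calls.

## Working session

There is one attempt and no reset: what is moved stays moved. The work goes in short steps, Python scripts to look and compute and a shell command to move; the robot and the scene stay as the last step left them, time stands still between calls to the robot, and variables do not carry over. Pictures are saved under pics/ and viewed, at most 14 in all, crops included, and the job is handed in when it is done.

```bash
mkdir -p pics; cat > h.py <<'E'
import numpy as np, cv2, json
from station import ctrl
def snap(n,f):
    c=ctrl.camera(n); cv2.imwrite('pics/'+f+'.png',c['img']); np.savez('pics/'+f+'.npz',K=c['intrinsics'],R=c['R'],t=c['t']); return c
def ray(f,u,v,z):
    c=np.load('pics/'+f+'.npz'); d=c['R'].T@np.linalg.solve(c['K'],[u,v,1.]); o=-c['R'].T@c['t']
    return o+d*(z-o[2])/d[2]
def proj(f,X):
    c=np.load('pics/'+f+'.npz'); p=c['K']@(c['R']@np.array(X)+c['t']); return p[:2]/p[2]
E
python3 - <<'E'
from h import *
for n in('scene','top'):
    c=snap(n,n+'0'); print(n,(-c['R'].T@c['t']).round(3),c['R'].round(2).tolist())
print(ctrl.get_obs(),ctrl.tcp_to_grasp)
E
```

```text
scene [-0.635 -0.602  0.614] [[0.47, -0.88, 0.02], [-0.34, -0.21, -0.92], [0.81, 0.42, -0.4]]
top [0.307 0.109 1.411] [[-0.02, -1.0, 0.07], [-0.99, 0.01, -0.16], [0.16, -0.07, -0.99]]
{'time_s': 0.1, 'qpos': array([-1.34757232e+00,  3.00442727e-01,  1.52151455e+00,  2.55809009e-05,
        1.32068828e+00, -6.65963990e-02]), 'joint_vel': array([-0.0011238 , -0.00315028, -0.00035824, -0.0017432 ,  0.00059588,
       -0.0014757 ]), 'tau': array([ 7.21216711e-04, -5.32640469e+01, -3.53282046e+01,  7.09713064e-02,
        2.35217315e-02, -7.14627504e-05]), 'ee_pos': array([ 0.15717494, -0.52704046,  0.40412992]), 'eef_rot': array([-3.14054373e+00, -9.47912339e-05,  2.89814014e-01]), 'force': array([ 0.2374569 ,  0.04968199, -0.81042995]), 'moment': array([-0.04173758, -0.05538643, -0.01243025]), 'grip_force': 0.0, 'grip_width': 0.0941797739062524} 0.1804
```

View pics/scene0.png

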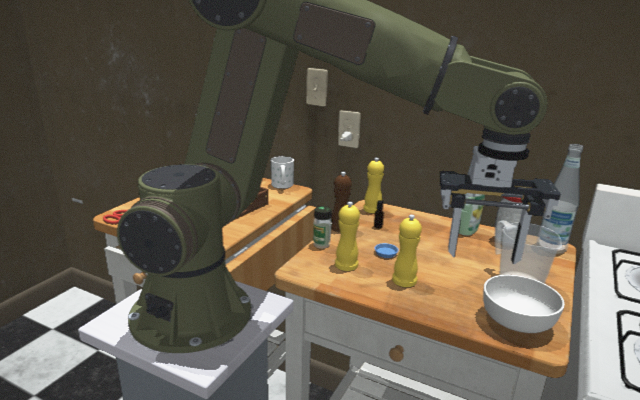

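View pics/top0.png

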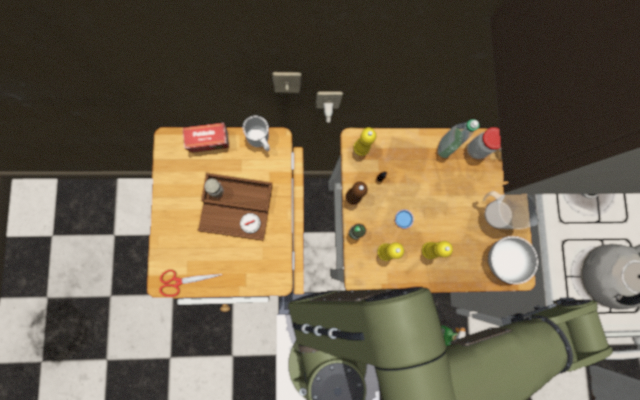

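The scene picture shows the pick side on the right counter: a jar with a dark green lid (322,227), the brown mill (343,188), the dark bottle (379,215), the saucer (386,251) and yellow mills (348,236), (407,250), (375,185). The top picture shows the caddy at (235,207) with the brown jar (213,187) and the timer (250,223). On the right counter it shows the jar (358,231), mill (357,192), bottle (381,177) and saucer (403,219). Jar candidates in the scene view are (322,227) and a green-yellow item at (468,215). I'll enlarge to confirm.

```bash
python3 - <<'E'
from h import *
a=cv2.imread('pics/scene0.png'); b=cv2.imread('pics/top0.png')
A=cv2.resize(a[150:290,295:495],(800,560),interpolation=3)
cv2.imwrite('pics/c1.png',A)
L=cv2.resize(b[165:250,190:290],(400,340),interpolation=3); R=cv2.resize(b[165:250,340:440],(400,340),interpolation=3)
cv2.imwrite('pics/c2.png',cv2.resize(np.hstack([L,R]),(800,340)))
for n,u,v,z in [('jar',358,231,.105),('mill',357,192,.15),('bot',381,177,.08),('sau',403,219,.014),('brown',213,187,.108),('timer',250,223,.04),('cad',235,207,.03),('mug',256,130,.09),('tea',206,136,.078)]:
    print(n,ray('top0',u,v,z).round(3))
E
```

```text
jar [ 0.403 -0.094  0.105]
mill [ 0.517 -0.087  0.15 ]
bot [ 0.577 -0.177  0.08 ]
sau [ 0.448 -0.26   0.014]
brown [0.542 0.347 0.108]
timer [0.437 0.241 0.04 ]
cad [0.49 0.29 0.03]
mug [0.728 0.22  0.09 ]
tea [0.711 0.378 0.078]
```

View pics/c1.png

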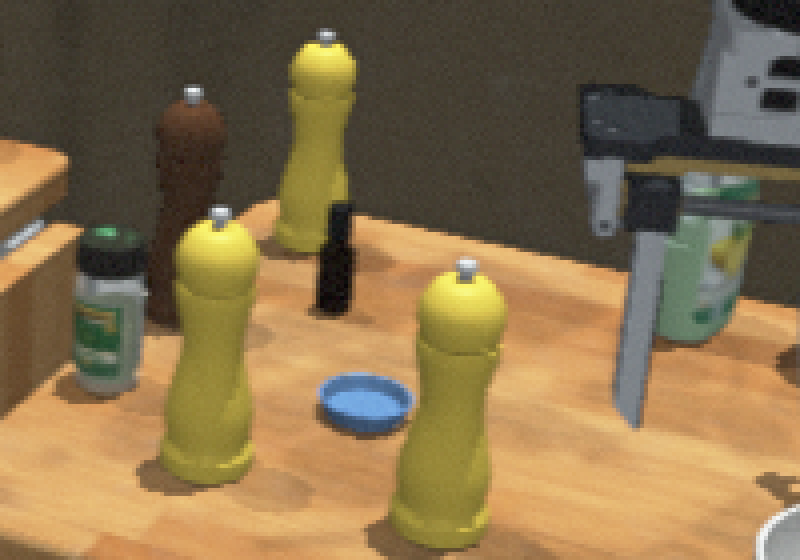

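View pics/c2.png

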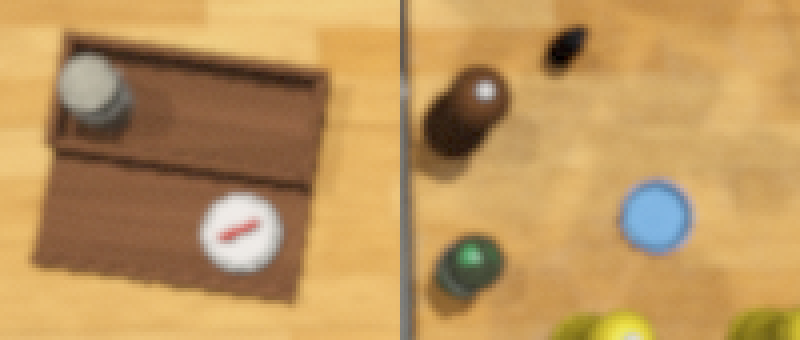

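Confirmed: the jar at crop (110,310) has a green/yellow label and a dark green lid on clear glass, while the item at (700,260) is a large green bottle, so it is not meant. The brown mill is at (190,200); the others of that shape are yellow. The left counter may stand at a different height, so I'll check that.

```bash
python3 - <<'E'
from h import *
from itertools import product
def tri(ua,ub):
    A=[];b=[]
    for f,u in(('top0',ua),('scene0',ub)):
        c=np.load('pics/'+f+'.npz');P=c['K']@np.c_[c['R'],c['t']]
        for i in(0,1):
            r=u[i]*P[2]-P[i];A.append(r[:3]);b.append(-r[3])
    return np.linalg.lstsq(np.array(A),np.array(b),rcond=None)[0].round(3)
print('mug rim',tri((256,129),(283,159)))
print('mill knob',tri((340+(485-400)/4,165+91/4),(295+192/4,150+90/4)))
print('jar lid',tri((340+70/4,165+257/4),(295+113/4,150+233/4)))
print('bot',tri((340+180/4,165+32/4),(295+341/4,150+205/4)))
print('saucer',tri((340+256/4,165+217/4),(295+366/4,150+385/4)))
print('ctr corner L proj', [proj('scene0',ray('top0',303,297,z)).round() for z in(0,.05,.1,.15)])
for n,u,v,z in [('BL',206.5,173,.05),('BR',272,182.5,.05),('FR',263.7,240.7,.02),('FL',198.2,231.2,.02)]: print(n,ray('top0',u,v,z).round(4))
print('R edge',ray('top0',340,200,0),'L edge',ray('top0',303,200,0),ray('top0',293,200,0))
E
```

```text
mug rim [0.731 0.217 0.096]
mill knob [ 0.527 -0.098  0.168]
jar lid [ 0.411 -0.096  0.105]
bot [ 0.59  -0.19   0.081]
saucer [ 0.448 -0.263  0.022]
ctr corner L proj [array([222., 262.]), array([221., 243.]), array([221., 224.]), array([220., 204.])]
BL [0.5976 0.3788 0.05  ]
BR [0.5661 0.171  0.05  ]
FR [0.3821 0.1985 0.02  ]
FL [0.4148 0.4059 0.02  ]
R edge [ 0.51533346 -0.05272377  0.        ] L edge [0.51610491 0.0707703  0.        ] [0.51631191 0.10390643 0.        ]
```

The counters are level (the mug rim comes out at 0.096). The caddy is at about (0.490, 0.2885) with yaw about −8.7°. Next I go above the jar, with the closing line set to clear the yellow and brown mills.

```bash
cat >> h.py <<'E'
from scipy.spatial.transform import Rotation as Ro
G=0.1804
def go(x,y,zg,yaw):
    "row to bring grasp point to x,y,zg with tool down at yaw(rad)"
    o=ctrl.get_obs(); R0=Ro.from_euler('xyz',o['eef_rot']); R1=Ro.from_euler('xyz',[np.pi,0,yaw])
    d=R0.inv().apply(np.array([x,y,zg+G])-o['ee_pos'])*100; r=(R0.inv()*R1).as_rotvec()
    print('row',d.round(2).tolist(),r.round(3).tolist(),'now',o['ee_pos'].round(4),o['eef_rot'].round(3))
C=np.array([.490,.2885]); CY=-.152
def cad(x,y):
    c,s=np.cos(CY),np.sin(CY); return C+[c*x-s*y,s*x+c*y]
E
python3 -c "
from h import *
go(.405,-.095,.22,.506)
print([ray('top0',*p,.16).round(3) for p in((394,249),(441,248))])"
```

```text
row [36.1, -34.32, 0.41] [-0.001, -0.0, -0.216] now [ 0.1572 -0.527   0.4041] [-3.141 -0.     0.29 ]
[array([ 0.346, -0.19 ,  0.16 ]), array([ 0.347, -0.331,  0.16 ])]
```

```bash
python3 -m jog '[[0,0,-3,0,0,0],[36.1,-34.3,-1,0,0,-0.216],[36.1,-34.3,-1,0,0,-0.216],[36.1,-34.3,-1,0,0,-0.216],[36.1,-34.3,-1,0,0,-0.216],[36.1,-34.3,-1,0,0,-0.216],[36.1,-34.3,-1,0,0,-0.216],[36.1,-34.3,-1,0,0,-0.216]]' 100 15; python3 -m jog '[[0,0,0,0,0,0],[0,0,0,0,0,0],[0,0,0,0,0,0]]'; python3 -m jog '[[0,0,0,0,0,0]]'
python3 -c "
from h import *
c=snap('wrist','w1');snap('top','t1'); print((-c['R'].T@c['t']).round(3)); go(.405,-.095,.22,.506)"
```

```text
time_s: 0.9
ee_pos: [0.3316, -0.2218, 0.4205]
eef_rot: [3.141, -0.0, 0.505]
force: [0.9, -1.4, -0.2]
grip_width: 0.0937
grip_force: 0.0
time_s: 1.2
ee_pos: [0.331, -0.2245, 0.4205]
eef_rot: [-3.141, 0.0, 0.505]
force: [-0.6, 0.3, 0.2]
grip_width: 0.0938
grip_force: 0.0
time_s: 1.3
ee_pos: [0.3308, -0.2248, 0.4205]
eef_rot: [-3.141, 0.0, 0.504]
force: [0.2, -0.6, -0.1]
grip_width: 0.0942
grip_force: 0.0
[ 0.394 -0.19   0.401]
row [12.76, -7.78, 2.01] [-0.0, 0.0, -0.002] now [ 0.3308 -0.2247  0.4205] [-3.141  0.     0.504]
```

View pics/w1.png

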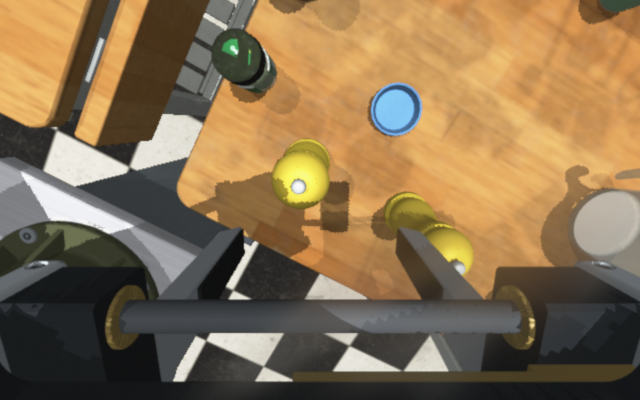

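The wrist view shows the jar lid at (238,56), the saucer at (396,108) and a yellow mill knob at (299,186). I compute the positions from these and move on.

```bash
python3 -c "
from h import *
print(ray('w1',238,56,.105).round(4),ray('w1',396,109,.014).round(4),ray('w1',299,186,.17).round(4),ray('w1',459,267,.17).round(4))
go(.405,-.095,.22,.506)"
```

```text
[ 0.4087 -0.0987  0.105 ] [ 0.4514 -0.262   0.014 ] [ 0.345  -0.1982  0.17  ] [ 0.3483 -0.3439  0.17  ]
row [12.76, -7.78, 2.01] [-0.0, 0.0, -0.002] now [ 0.3308 -0.2247  0.4205] [-3.141  0.     0.504]
```

```bash
python3 -m jog '[[12.9,-7.4,0,0,0,0],[12.9,-7.4,0,0,0,0],[12.9,-7.4,0,0,0,0],[12.9,-7.4,3,0,0,0],[12.9,-7.4,6,0,0,0],[12.9,-7.4,6,0,0,0],[12.9,-7.4,6,0,0,0]]' | head -3
python3 -c "
from h import *
c=snap('wrist','w2');go(.408,-.098,.07,.506);print(proj('w2',[.408,-.098,.105]))"
```

```text
time_s: 2.1
ee_pos: [0.4084, -0.0972, 0.3613]
eef_rot: [-3.141, 0.0, 0.505]
row [-0.09, 0.04, 11.15] [0.001, -0.001, -0.001] now [ 0.4085 -0.0972  0.3619] [ 3.141e+00 -1.000e-03  5.050e-01]
[321.3347246  216.42384814]
```

View pics/w2.png

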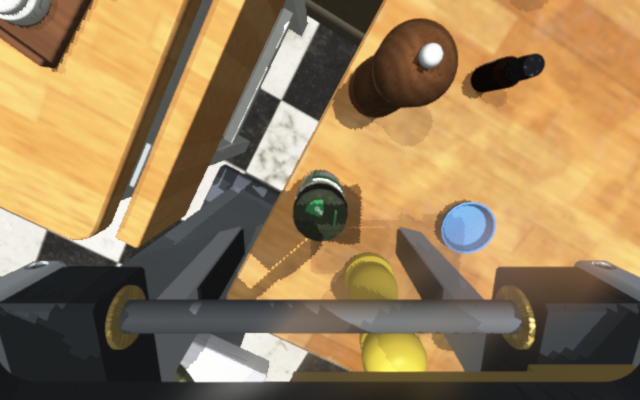

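Jar lid centre at (320,210), between the fingers. Mill knob (431,55), bottle cap (533,66), saucer (468,227).

```bash
python3 -c "
from h import *
p=ray('w2',320,210,.105);print(p.round(4));go(p[0],p[1],.07,.506)
for n,u,v,z in(('mill',431,55,.17),('bot',533,66,.08),('sau',468,227,.014)): print(n,ray('w2',u,v,z).round(4))"
```

```text
[ 0.4122 -0.0945  0.105 ]
row [0.45, -0.07, 11.15] [0.001, -0.001, -0.001] now [ 0.4085 -0.0972  0.3619] [ 3.141e+00 -1.000e-03  5.050e-01]
mill [ 0.5281 -0.0955  0.17  ]
bot [ 0.5898 -0.1878  0.08  ]
sau [ 0.4519 -0.2614  0.014 ]
```

```bash
python3 -m jog '[[0.4,0,4,0,0,0],[0.4,0,8,0,0,0],[0.4,0,11.2,0,0,0],[0.4,0,11.2,0,0,0],[0.4,0,11.2,0,0,0]]'; python3 -m jog '[[0,0,0,0,0,0],[0,0,0,0,0,0],[0,0,0,0,0,0],[0,0,0,0,0,0],[0,0,0,0,0,0],[0,0,0,0,0,0],[0,0,0,0,0,0],[0,0,0,0,0,0]]' 20 20; python3 -m jog '[[0,0,0,0,0,0],[0,0,0,0,0,0],[0,0,0,0,0,0],[0,0,0,0,0,0]]'
```

```text
time_s: 2.65
ee_pos: [0.4124, -0.0951, 0.2503]
eef_rot: [3.141, -0.001, 0.505]
force: [-0.5, 0.2, 0.1]
grip_width: 0.0939
grip_force: 0.0
time_s: 3.45
ee_pos: [0.4118, -0.0946, 0.2486]
eef_rot: [-3.142, 0.0, 0.506]
force: [0.1, 0.0, 0.3]
grip_width: 0.0448
grip_force: 20.0
time_s: 3.85
ee_pos: [0.4118, -0.0946, 0.2486]
eef_rot: [-3.142, 0.0, 0.506]
force: [0.1, 0.7, 0.2]
grip_width: 0.045
grip_force: 20.0
```

```bash
python3 -m jog '[[0,0,-5,0,0,0],[0,0,-10,0,0,0],[0,0,-15,0,0,0],[0,0,-18,0,0,0],[0,0,-18,0,0,0]]'; python3 -c "
from h import *
go(.51,.16,.25,1.419)"
```

```text
time_s: 4.35
ee_pos: [0.4118, -0.0946, 0.4324]
eef_rot: [3.137, -0.005, 0.506]
force: [-0.3, 0.3, -3.0]
grip_width: 0.0447
grip_force: 20.0
row [20.93, -17.51, 0.21] [0.007, -0.002, -0.913] now [ 0.4118 -0.0946  0.4324] [ 3.137 -0.005  0.506]
```

```bash
python3 -m jog '[[3,-2.2,0,0,0,-0.13],[6,-5,0,0,0,-0.26],[9,-7.5,0,0,0,-0.39],[12,-10,0,0,0,-0.52],[15,-12.5,0,0,0,-0.65],[18,-15,0,0,0,-0.78],[20.9,-17.5,0,0,0,-0.913],[20.9,-17.5,0,0,0,-0.913]]'|head -3;python3 -m jog '[[0,0,0,0,0,0],[0,0,0,0,0,0],[0,0,0,0,0,0]]'
python3 -c "
from h import *
c=snap('wrist','w3');go(.51,.16,.25,1.419)"
```

```text
time_s: 5.15
ee_pos: [0.5104, 0.1629, 0.4265]
eef_rot: [-3.139, 0.0, 1.426]
time_s: 5.45
ee_pos: [0.5097, 0.1588, 0.4284]
eef_rot: [-3.141, 0.0, 1.417]
force: [-0.3, 1.2, -0.5]
grip_width: 0.0447
grip_force: 20.0
row [0.11, 0.01, -0.18] [0.0, -0.0, -0.002] now [0.5097 0.1589 0.4286] [ 3.141 -0.     1.417]
```

View pics/w3.png

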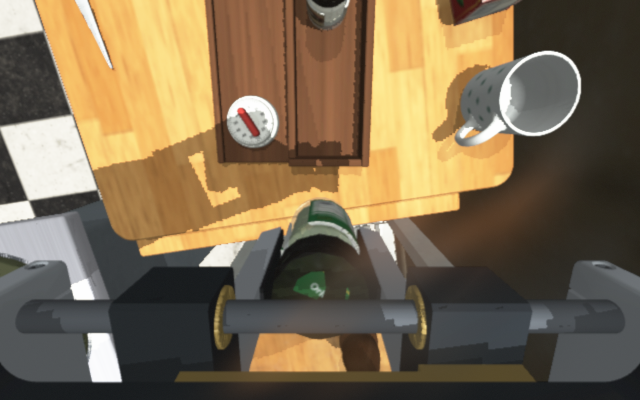

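In this view the right end of the caddy has its front-right corner at (220,161) and back-right corner at (369,165), with the divider wall at (289–296,165). The timer is at (251,121), and the brown jar at (328,12) is partly cut off at the top.

```bash
python3 -c "
from h import *
for n,u,v,z in(('FR',220,161,.02),('BR',369,165,.048),('front far',208,0,.02),('front near',219,150,.02),('timer',251,122,.03),('back far',375,0,.048),('back near',369,150,.048)): print(n,ray('w3',u,v,z).round(4))
print('model FR',cad(-93,-107) if 0 else cad(-.093,-.107),'BR',cad(.093,-.107),'timer',cad(-.043,-.06))
print('green',cad(.046,.004),'mill',cad(.046,-.061),'saucer',cad(-.043,.05),'brown',cad(.046,.066))"
```

```text
FR [0.39  0.203 0.02 ]
BR [0.5706 0.1735 0.048 ]
front far [0.4185 0.38   0.02  ]
front near [0.3919 0.2166 0.02  ]
timer [0.4405 0.2432 0.03  ]
back far [0.5966 0.3425 0.048 ]
back near [0.5726 0.1908 0.048 ]
model FR [0.38187082 0.19681532] BR [0.56572629 0.16865206] timer [0.43841086 0.23570265]
green [0.53607529 0.28548877] mill [0.52623329 0.22123821] saucer [0.45506655 0.34443437] brown [0.54546305 0.34677393]
```

```bash
sed -i 's/^C=.*/C=np.array([.496,.293]); CY=-.158/' h.py; python3 -c "
from h import *
p=cad(.046,.004);print(p);go(*p,.2486-.1804+.10,1.413)"
```

```text
[0.5420564  0.28971238]
row [13.42, 1.19, 8.0] [0.0, -0.0, 0.004] now [0.5097 0.1589 0.4286] [ 3.141 -0.     1.417]
```

```bash
python3 -m jog '[[4.5,0.4,0,0,0,0],[9,0.8,0,0,0,0],[13.4,1.2,0,0,0,0],[13.4,1.2,3,0,0,0],[13.4,1.2,6,0,0,0],[13.4,1.2,6,0,0,0],[13.4,1.2,6,0,0,0],[13.4,1.2,6,0,0,0]]'|head -3
python3 -c "
from h import *
c=snap('wrist','w4');im=c['img'].copy()
def L(P,col=(0,255,255)):
    q=[tuple(int(round(v)) for v in proj('w4',[*cad(x,y),z])) for x,y,z in P]
    for a,b in zip(q,q[1:]): cv2.line(im,a,b,col,1)
L([(-.093,-.107,.02),(-.093,.107,.02),(-.001,.107,.048),(.093,.107,.048),(.093,-.107,.048),(-.001,-.107,.048)])
L([(.008,-.098,.048),(.008,.098,.048),(.084,.098,.048),(.084,-.098,.048),(.008,-.098,.048)])
cv2.imwrite('pics/w4o.png',im)
go(*cad(.046,.004),.0682+.012+.004,1.413)"
```

```text
time_s: 6.3
ee_pos: [0.5422, 0.29, 0.3708]
eef_rot: [3.139, -0.002, 1.418]
row [-0.05, -0.03, 10.61] [0.002, -0.002, 0.005] now [0.5422 0.2901 0.3707] [ 3.139e+00 -2.000e-03  1.418e+00]
```

View pics/w4o.png

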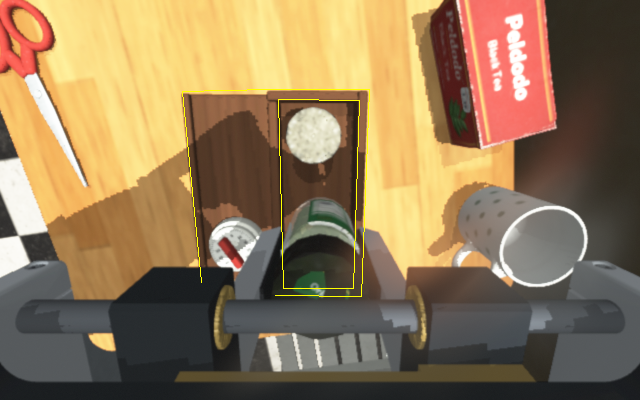

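The overlay matches the caddy outline to within about 2 mm. The brown jar's lid is at (314,135) and the timer at (235,243), both undisturbed.

```bash
python3 -c "
from h import *
b=ray('w4',314,135,.108);t=ray('w4',235,243,.03)
M=np.array([[np.cos(CY),np.sin(CY)],[-np.sin(CY),np.cos(CY)]])
print(M@(b[:2]-C),M@(t[:2]-C))"
```

```text
[0.04251713 0.06755257] [-0.04647484 -0.05296187]
```

```bash
python3 -m jog '[[0,0,4,0,0,0],[0,0,8,0,0,0],[0,0,10,0,0,0],[0,0,10.6,0,0,0],[0,0,10.8,0,0,0],[0,0,10.95,0,0,0],[0,0,10.95,0,0,0],[0,0,10.95,0,0,0]]'; python3 -m jog '[[0,0,0.1,0,0,0],[0,0,0.1,0,0,0],[0,0,0.1,0,0,0]]'
```

```text
time_s: 7.15
ee_pos: [0.5423, 0.2905, 0.2607]
eef_rot: [3.139, -0.001, 1.419]
force: [0.8, -0.2, 4.9]
grip_width: 0.0451
grip_force: 20.0
time_s: 7.45
ee_pos: [0.5424, 0.2905, 0.2603]
eef_rot: [3.138, -0.002, 1.419]
force: [-0.2, -0.6, 11.3]
grip_width: 0.0451
grip_force: 20.0
```

```bash
python3 -m jog '[[0,0,-0.1,0,0,0],[0,0,-0.1,0,0,0],[0,0,-0.1,0,0,0],[0,0,-0.1,0,0,0],[0,0,-0.1,0,0,0]]' 85; python3 -m jog '[[0,0,-2,0,0,0],[0,0,-6,0,0,0],[0,0,-11,0,0,0],[0,0,-16,0,0,0],[0,0,-18,0,0,0],[0,0,-18,0,0,0]]'|head -3;  python3 -c "
from h import *
go(.528,-.0955,.25,-.1)"
```

```text
time_s: 7.95
ee_pos: [0.542, 0.2904, 0.259]
eef_rot: [-3.141, 0.0, 1.419]
force: [0.3, 0.3, -0.4]
grip_width: 0.0789
grip_force: 0.0
time_s: 8.55
ee_pos: [0.5418, 0.2903, 0.4427]
eef_rot: [3.137, -0.003, 1.419]
row [-38.35, 4.47, 1.13] [0.001, -0.006, 1.519] now [0.5418 0.2903 0.4427] [ 3.137e+00 -3.000e-03  1.419e+00]
```

```bash
python3 -c "
from h import *
go(.528,-.0955,.25,1.419)"; python3 -m jog '[[-5,0,0,0,0,0],[-10,0.2,0,0,0,0],[-15,0.5,0,0,0,0],[-20,0.7,0,0,0,0],[-25,1,0,0,0,0],[-30,1.5,0,0,0,0],[-35,2,0,0,0,0],[-38,2.5,0,0,0,0]]'|head -3; python3 -m jog '[[0,0,0,0,0,0],[0,0,0,0,0,0]]' 100 |head -3;  python3 -c "
from h import *
snap('wrist','w5')
go(.528,-.0955,.25,1.419);print(proj('w5',[.528,-.0955,.17]))"
```

```text
row [-38.35, 4.47, 1.13] [0.005, -0.003, -0.0] now [0.5418 0.2903 0.4427] [ 3.137e+00 -3.000e-03  1.419e+00]
time_s: 9.35
ee_pos: [0.5085, -0.0918, 0.4377]
eef_rot: [-3.14, 0.0, 1.417]
time_s: 9.55
ee_pos: [0.5091, -0.0893, 0.4378]
eef_rot: [-3.14, -0.0, 1.417]
row [-0.4, 1.97, 0.77] [-0.002, -0.0, -0.0] now [ 0.5092 -0.0886  0.4381] [-3.14  -0.     1.419]
[343.2649283  215.35959934]
```

View pics/w5.png

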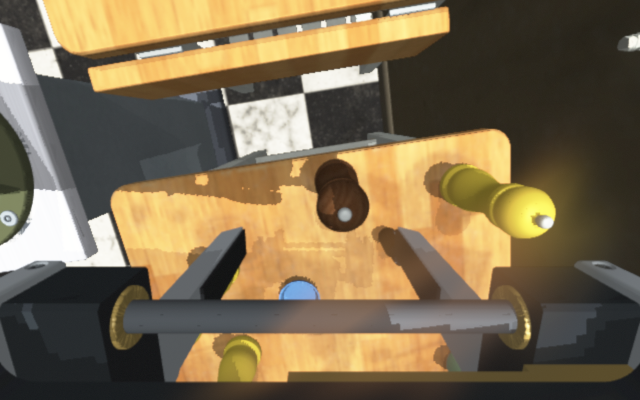

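The mill knob is at (345,214), predicted (343,215), so the mill is at (0.528, −0.0955). I grasp its head.

```bash
python3 -m jog '[[-0.4,2,0,0,0,0],[-0.4,2,3,0,0,0],[-0.4,2,7,0,0,0],[-0.4,2,10,0,0,0],[-0.4,2,11.8,0,0,0],[-0.4,2,11.8,0,0,0],[-0.4,2,11.8,0,0,0]]'; python3 -m jog '[[0,0,0,0,0,0],[0,0,0,0,0,0],[0,0,0,0,0,0],[0,0,0,0,0,0],[0,0,0,0,0,0],[0,0,0,0,0,0],[0,0,0,0,0,0],[0,0,0,0,0,0]]' 20 25; python3 -m jog '[[0,0,-4,0,0,0],[0,0,-9,0,0,0],[0,0,-14,0,0,0],[0,0,-14,0,0,0],[0,0,-14,0,0,0]]'; python3 -c "
from h import *
go(*cad(.046,-.062),.139+.10,1.413)"
```

```text
time_s: 10.3
ee_pos: [0.5286, -0.0951, 0.3216]
eef_rot: [3.142, -0.0, 1.42]
force: [0.3, -0.6, 0.9]
grip_width: 0.0941
grip_force: 0.0
time_s: 11.1
ee_pos: [0.5283, -0.096, 0.3211]
eef_rot: [-3.141, -0.0, 1.419]
force: [-0.3, 0.2, 1.8]
grip_width: 0.0477
grip_force: 25.0
time_s: 11.6
ee_pos: [0.5282, -0.096, 0.4613]
eef_rot: [3.141, 0.0, 1.419]
force: [0.1, 0.9, -2.3]
grip_width: 0.0475
grip_force: 25.0
row [31.74, -4.51, 4.18] [0.001, 0.0, 0.006] now [ 0.5282 -0.096   0.4613] [3.141 0.    1.419]
```

```bash
python3 -m jog '[[5,-0.7,-1,0,0,0],[10,-1.4,-1,0,0,0],[15,-2.1,-1,0,0,0],[20,-2.8,-1,0,0,0],[25,-3.5,-1,0,0,0],[29,-4.1,-1,0,0,0],[31.7,-4.5,0,0,0,0],[31.7,-4.5,0,0,0,0]]'|head -3; python3 -m jog '[[0,0,0,0,0,0],[0,0,0,0,0,0],[0,0,0,0,0,0]]';  python3 -c "
from h import *
snap('wrist','w6');go(*cad(.046,-.062),.1407+.012,1.413)"
```

```text
time_s: 12.4
ee_pos: [0.5315, 0.2273, 0.4572]
eef_rot: [-3.136, 0.002, 1.422]
time_s: 12.7
ee_pos: [0.532, 0.2232, 0.461]
eef_rot: [-3.142, 0.0, 1.417]
force: [0.9, -0.3, -1.7]
grip_width: 0.0474
grip_force: 25.0
row [0.12, -0.05, 12.81] [0.0, -0.0, 0.004] now [0.532  0.2233 0.4612] [ 3.141 -0.     1.417]
```

View pics/w6.png

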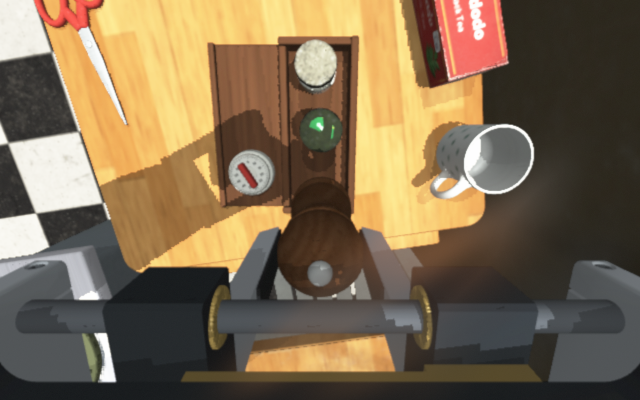

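The green jar stands at (321,129), brown at (316,64), and the mill is in the grip. The trough space below is free, so I lower it.

```bash
python3 -m jog '[[0.1,0,4,0,0,0],[0.1,0,8,0,0,0],[0.1,0,11,0,0,0],[0.1,0,12.3,0,0,0],[0.1,0,12.6,0,0,0],[0.1,0,12.8,0,0,0],[0.1,0,12.8,0,0,0],[0.1,0,12.8,0,0,0]]'; python3 -c "
from h import *
c=np.load('pics/w6.npz');M=np.array([[np.cos(CY),np.sin(CY)],[-np.sin(CY),np.cos(CY)]])
print(M@(ray('w6',321,129,.117)[:2]-C),M@(ray('w6',251,172,.04)[:2]-C),M@(ray('w6',316,64,.108)[:2]-C),M@(ctrl.get_obs()['ee_pos'][:2]-C))"
```

```text
time_s: 13.55
ee_pos: [0.5321, 0.2252, 0.3343]
eef_rot: [3.14, -0.001, 1.419]
force: [-0.3, 0.7, -2.0]
grip_width: 0.0474
grip_force: 25.1
[0.04799938 0.00239618] [-0.043141  -0.0543086] [0.04275202 0.06558269] [ 0.04634909 -0.0613135 ]
```

```bash
python3 -m jog '[[0,0,0.1,0,0,0],[0,0,0.15,0,0,0],[0,0,0.15,0,0,0],[0,0,0.15,0,0,0]]'
```

```text
time_s: 13.95
ee_pos: [0.5321, 0.2252, 0.3327]
eef_rot: [3.14, -0.001, 1.419]
force: [-0.8, -1.2, 6.7]
grip_width: 0.0474
grip_force: 25.1
```

The mill has touched down (6.7 N). I release, rise, and head for the saucer at yaw 0, which clears the yellow mills and has the camera on the free side.

```bash
python3 -m jog '[[0,0,-0.1,0,0,0],[0,0,-0.1,0,0,0],[0,0,-0.1,0,0,0],[0,0,-0.1,0,0,0],[0,0,-0.1,0,0,0],[0,0,-0.1,0,0,0]]' 90; python3 -m jog '[[0,0,-2,0,0,0],[0,0,-6,0,0,0],[0,0,-11,0,0,0],[0,0,-12.5,0,0,0],[0,0,-12.5,0,0,0]]'|head -3;  python3 -c "
from h import *
print(ray('w5',543,221,.168))
go(.43,-.261,.24,0)"
```

```text
time_s: 14.55
ee_pos: [0.532, 0.2252, 0.3325]
eef_rot: [-3.142, 0.0, 1.419]
force: [-0.3, -0.1, -0.9]
grip_width: 0.0842
grip_force: 0.0
time_s: 15.05
ee_pos: [0.5318, 0.2251, 0.4601]
eef_rot: [3.138, -0.002, 1.419]
[ 0.6947688  -0.12704029  0.168     ]
row [-49.6, -2.72, 3.86] [0.002, -0.005, 1.419] now [0.5318 0.2251 0.4601] [ 3.138e+00 -2.000e-03  1.419e+00]
```

```bash
python3 -m jog '[[-4,-0.2,0,0,0,0.14],[-9,-0.5,0,0,0,0.28],[-14,-0.8,0,0,0,0.42],[-19,-1.1,0,0,0,0.56],[-24,-1.4,0,0,0,0.7],[-29,-1.7,0,0,0,0.84],[-34,-2,0,0,0,0.98],[-39,-2.3,0,0,0,1.12]]' 100|head -4; python3 -m jog '[[0,0,0,0,0,0]]'|head -3; python3 -c "
from h import *
go(.44,-.261,.24,0)"
```

```text
time_s: 15.85
ee_pos: [0.4494, -0.1581, 0.456]
eef_rot: [-3.14, 0.002, 0.293]
force: [1.5, -0.2, 0.6]
time_s: 15.95
ee_pos: [0.449, -0.1606, 0.4557]
eef_rot: [-3.14, 0.002, 0.288]
row [-3.71, 9.37, 3.53] [-0.001, 0.003, 0.288] now [ 0.449  -0.1606  0.4557] [-3.14e+00  2.00e-03  2.88e-01]
```

```bash
python3 -m jog '[[-1.8,4.7,1,0,0,0.14],[-3.7,9.4,2,0,0,0.288],[-3.7,9.4,3.5,0,0,0.288],[-3.7,9.4,3.5,0,0,0.288],[-3.7,9.4,3.5,0,0,0.288],[-3.7,9.4,3.5,0,0,0.288]]' |head -4; python3 -c "
from h import *
c=snap('wrist','w7')
im=c['img'];h=cv2.cvtColor(im,cv2.COLOR_BGR2HSV);m=cv2.inRange(h,(98,90,60),(118,255,255))
n,l,s,ce=cv2.connectedComponentsWithStats(m);print(s[1:][s[1:,4]>200],ce[1:][s[1:,4]>200])
i=1+np.argmax(s[1:,4]); u=s[i,0]+s[i,2]/2-.5; v=s[i,1]+s[i,3]/2-.5; p=ray('w7',u,v,.013);print(p,ray('w7',s[i,0],v,.014),ray('w7',s[i,0]+s[i,2],v,.014));go(p[0],p[1],.12,0)"
```

```text
time_s: 16.55
ee_pos: [0.443, -0.256, 0.4231]
eef_rot: [3.141, -0.0, 0.013]
force: [0.1, 0.6, 0.9]
[[ 302  151   47   46 1709]] [[325.41837332 173.59566998]]
[ 0.45191232 -0.26138377  0.013     ] [ 0.45173017 -0.2321155   0.014     ] [ 0.45243234 -0.29188512  0.014     ]
row [0.88, 0.54, 12.28] [0.0, -0.001, 0.013] now [ 0.4429 -0.256   0.4232] [ 3.141e+00 -1.000e-03  1.300e-02]
```

View pics/w7.png

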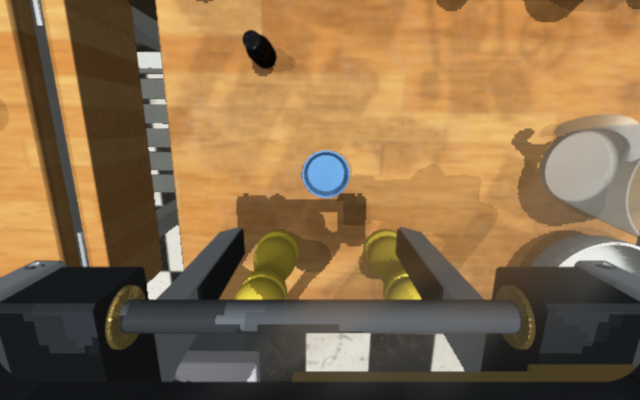

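The saucer's centre is at (325,174), i.e. (0.452, −0.2614), which agrees with the earlier measurement. I descend and grip its rim.

```bash
python3 -m jog '[[0.9,0.5,3,0,0,0.013],[0.9,0.5,8,0,0,0.013],[0.9,0.5,13,0,0,0.013],[0.9,0.5,18,0,0,0.013],[0.9,0.5,20.5,0,0,0.013],[0.9,0.5,21.8,0,0,0.013],[0.9,0.5,21.8,0,0,0.013],[0.9,0.5,21.8,0,0,0.013]]'; python3 -m jog '[[0,0,0,0,0,0]]';python3 -c "
from h import *
go(.4519,-.2614,.0225,0)"
```

```text
time_s: 17.4
ee_pos: [0.4522, -0.2619, 0.2061]
eef_rot: [3.14, -0.002, -0.002]
force: [-0.3, -0.1, -0.3]
grip_width: 0.0937
grip_force: 0.0
time_s: 17.5
ee_pos: [0.4521, -0.262, 0.2064]
eef_rot: [3.14, -0.002, -0.002]
force: [0.2, -0.3, 0.3]
grip_width: 0.0944
grip_force: 0.0
row [-0.03, -0.06, 0.35] [0.002, -0.002, -0.002] now [ 0.4521 -0.262   0.2064] [ 3.14e+00 -2.00e-03 -2.00e-03]
```

```bash
python3 -m jog '[[0,0,0.3,0,0,0],[0,0,0.3,0,0,0],[0,0,0.3,0,0,0],[0,0,0.3,0,0,0],[0,0,0.3,0,0,0],[0,0,0.3,0,0,0]]' 40 12; python3 -m jog '[[0,0,0,0,0,0],[0,0,0,0,0,0],[0,0,0,0,0,0]]';python3 -m jog '[[0,0,-1,0,0,0],[0,0,-3,0,0,0],[0,0,-7,0,0,0],[0,0,-12,0,0,0],[0,0,-17,0,0,0],[0,0,-20,0,0,0],[0,0,-20,0,0,0],[0,0,-20,0,0,0]]';python3 -c "
from h import *
go(*cad(-.043,.06),.15,CY)"
```

```text
time_s: 18.1
ee_pos: [0.4517, -0.2619, 0.2017]
eef_rot: [3.141, -0.0, -0.002]
force: [1.1, 0.3, 1.6]
grip_width: 0.0599
grip_force: 12.5
time_s: 18.4
ee_pos: [0.4517, -0.2619, 0.2017]
eef_rot: [3.141, -0.0, -0.002]
force: [0.6, 0.5, 1.8]
grip_width: 0.06
grip_force: 12.5
time_s: 19.2
ee_pos: [0.4514, -0.2617, 0.4019]
eef_rot: [3.141, -0.0, -0.002]
force: [0.3, -1.0, -1.7]
grip_width: 0.0594
grip_force: 12.5
row [1.02, -62.07, 7.13] [0.0, -0.0, 0.156] now [ 0.4514 -0.2617  0.4019] [ 3.141e+00 -0.000e+00 -2.000e-03]
```

```bash
python3 -m jog '[[0,-3,0,0,0,0],[0,-7,0,0,0,0],[0,-12,0,0,0,0],[0.2,-17,0,0,0,0],[0.4,-22,0,0,0,0.03],[0.5,-27,0,0,0,0.06],[0.6,-32,0,0,0,0.09],[0.8,-37,0,0,0,0.12]]' |head -4;python3 -c "
from h import *
go(*cad(-.043,.06),.15,CY)"
```

```text
time_s: 20.0
ee_pos: [0.4599, 0.11, 0.4003]
eef_rot: [3.141, 0.002, -0.124]
force: [0.5, -1.0, -0.7]
row [-2.74, -24.76, 6.98] [0.001, 0.002, 0.034] now [0.4599 0.11   0.4003] [ 3.141e+00  2.000e-03 -1.240e-01]
```

```bash
python3 -m jog '[[-0.4,-5,0,0,0,0.01],[-1,-10,0,0,0,0.02],[-1.6,-15,0,0,0,0.034],[-2.2,-20,0,0,0,0.034],[-2.7,-24.8,0,0,0,0.034],[-2.7,-24.8,3,0,0,0.034],[-2.7,-24.8,7,0,0,0.034],[-2.7,-24.8,7,0,0,0.034]]' |head -4;python3 -m jog '[[0,0,0,0,0,0],[0,0,0,0,0,0]]' |head -4;python3 -c "
from h import *
snap('wrist','w8');snap('top','t8')
im=cv2.imread('pics/w8.png');t=cv2.resize(cv2.imread('pics/t8.png')[120:260,170:310],(400,400),interpolation=3)
cv2.imwrite('pics/v8.png',np.hstack([cv2.resize(im,(400,250)),t[:250]]) if 0 else np.vstack([im,]))
go(*cad(-.043,.06),.0213+.012,CY)"
```

```text
time_s: 20.8
ee_pos: [0.463, 0.3571, 0.3252]
eef_rot: [3.134, 0.008, -0.156]
force: [0.3, -0.8, -0.4]
time_s: 21.0
ee_pos: [0.4643, 0.3573, 0.3334]
eef_rot: [-3.14, -0.002, -0.157]
force: [0.8, -0.3, 0.6]
row [-0.17, -0.13, 11.97] [-0.002, -0.002, 0.001] now [0.4642 0.3573 0.3334] [-3.14e+00 -2.00e-03 -1.57e-01]
```

View pics/v8.png

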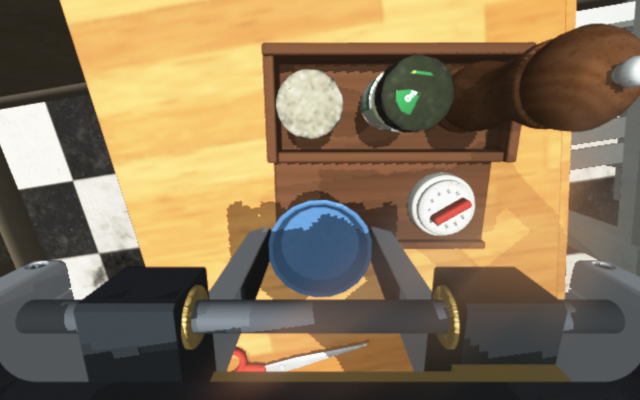

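The saucer is held level at (320,247), with mill, green and brown jars all standing and the timer at (443,205) clear to the right. I lower it.

```bash
python3 -m jog '[[-0.2,-0.1,4,0,0,0],[-0.2,-0.1,8,0,0,0],[-0.2,-0.1,10.5,0,0,0],[-0.2,-0.1,11.4,0,0,0],[-0.2,-0.1,11.7,0,0,0],[-0.2,-0.1,11.9,0,0,0],[-0.2,-0.1,11.9,0,0,0],[-0.2,-0.1,11.9,0,0,0]]'; python3 -m jog '[[0,0,0,0,0,0]]';
```

```text
time_s: 21.9
ee_pos: [0.4623, 0.3588, 0.2138]
eef_rot: [-3.14, -0.001, -0.156]
force: [1.3, 0.2, 0.4]
grip_width: 0.0597
grip_force: 12.5
time_s: 22.0
ee_pos: [0.4623, 0.3589, 0.2137]
eef_rot: [-3.14, -0.001, -0.156]
force: [0.3, -0.2, 4.6]
grip_width: 0.0599
grip_force: 12.5
```

```bash
python3 -m jog '[[0,0,-0.05,0,0,0],[0,0,-0.05,0,0,0],[0,0,-0.05,0,0,0],[0,0,-0.05,0,0,0],[0,0,-0.05,0,0,0]]' 85;python3 -m jog '[[0,0,-3,0,0,0],[0,0,-7,0,0,0],[0,0,-12,0,0,0],[0,0,-17,0,0,0],[0,0,-20,0,0,0],[0,0,-20,0,0,0]]' | head -4; python3 -c "
from h import *
go(.55,-.188,.2,CY)"
```

```text
time_s: 22.5
ee_pos: [0.4621, 0.3587, 0.213]
eef_rot: [3.141, 0.0, -0.156]
force: [0.4, 0.7, -0.1]
grip_width: 0.0797
grip_force: 0.0
time_s: 23.1
ee_pos: [0.462, 0.3587, 0.418]
eef_rot: [-3.136, -0.006, -0.156]
force: [-0.1, 0.8, -0.5]
row [17.17, 52.66, 3.58] [-0.005, -0.006, 0.002] now [0.462  0.3587 0.418 ] [-3.136 -0.006 -0.156]
```

```bash
python3 -m jog '[[1,4,-1,0,0,0],[2.5,9,-1,0,0,0],[4,14,-1,0,0,0],[5.5,19,-1,0,0,0],[7,24,-1,0,0,0],[8.5,29,-1,0,0,0],[10,34,-1,0,0,0],[11.5,39,-1,0,0,0]]' 60|head -4;python3 -m jog '[[2,5,1,0,0,0],[4,10,2,0,0,0],[5.7,13.7,4,0,0,0],[5.7,13.7,4.5,0,0,0],[5.7,13.7,4.5,0,0,0],[5.7,13.7,4.5,0,0,0]]' |head -4; python3 -c "
from h import *
c=snap('wrist','w9');go(.55,-.188,.2,CY);print(proj('w9',[.5898,-.1878,.08]))"
```

```text
time_s: 23.9
ee_pos: [0.5128, -0.0312, 0.4222]
eef_rot: [3.142, 0.001, -0.156]
force: [1.6, 0.2, 0.1]
time_s: 24.5
ee_pos: [0.5479, -0.1724, 0.3781]
eef_rot: [-3.141, 0.0, -0.155]
force: [0.6, 0.6, -0.4]
row [0.45, 1.53, -0.18] [-0.0, -0.0, 0.003] now [ 0.5479 -0.1722  0.3786] [-3.142 -0.    -0.155]
[330.92254514 154.4113526 ]
```

View pics/w9.png

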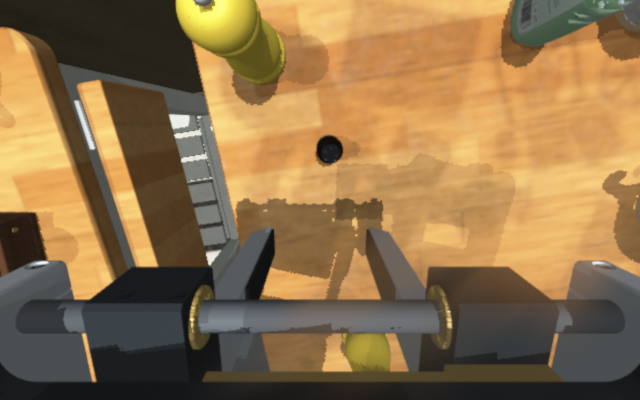

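The dark bottle is seen from straight above at (329,150), with yellow mill 3 well off at (260,70).

```bash
python3 -c "
from h import *
p=ray('w9',329,150,.078);print(p, ray('w9',262,85,0));go(p[0],p[1],.044,CY)"
```

```text
[ 0.59375787 -0.18671114  0.078     ] [ 0.6677237 -0.1260051  0.       ]
row [4.74, 0.73, 15.42] [-0.0, -0.0, 0.003] now [ 0.5479 -0.1722  0.3786] [-3.142 -0.    -0.155]
```

```bash
python3 -c "
from h import *
print(ray('w9',203,2,.168))"; python3 -m jog '[[2,0.3,0,0,0,-0.13],[4.7,0.7,0,0,0,-0.26],[4.7,0.7,2,0,0,-0.357],[4.7,0.7,4,0,0,-0.357],[4.7,0.7,4,0,0,-0.357],[4.7,0.7,4,0,0,-0.357],[4.7,0.7,4,0,0,-0.357]]' |head -4; python3 -c "
from h import *
c=snap('wrist','w10');im=c['img']
h=cv2.cvtColor(im,cv2.COLOR_BGR2HSV);x,y=proj('w10',[.5938,-.1867,.078]).astype(int);print(x,y);go(.5938,-.1867,.044,.2)
cv2.imwrite('pics/c10.png',cv2.resize(im[100:300,180:460],(560,400)))"
```

```text
[ 0.69186949 -0.12929309  0.168     ]
time_s: 25.25
ee_pos: [0.5934, -0.1871, 0.3399]
eef_rot: [3.14, -0.002, 0.201]
force: [-1.2, -0.3, 0.2]
320 213
row [0.03, -0.06, 11.54] [0.001, -0.002, 0.001] now [ 0.5934 -0.1872  0.3398] [ 3.14e+00 -2.00e-03  2.01e-01]
```

View pics/c10.png

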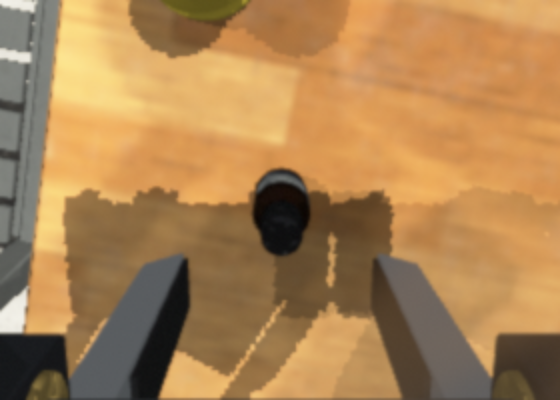

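The bottle cap is at crop (282,234), full-image (321,217), centred between the fingers and about 2 mm nearer than predicted. I descend and grip.

```bash
python3 -m jog '[[-0.2,0,4,0,0,0],[-0.2,0,8,0,0,0],[-0.2,0,10.5,0,0,0],[-0.2,0,11.5,0,0,0],[-0.2,0,11.5,0,0,0],[-0.2,0,11.5,0,0,0]]';python3 -m jog '[[0,0,0,0,0,0],[0,0,0,0,0,0],[0,0,0,0,0,0],[0,0,0,0,0,0],[0,0,0,0,0,0],[0,0,0,0,0,0],[0,0,0,0,0,0],[0,0,0,0,0,0]]' 10 12
```

```text
time_s: 25.9
ee_pos: [0.5918, -0.1881, 0.2249]
eef_rot: [3.14, -0.002, 0.201]
force: [-0.7, 0.9, -0.2]
grip_width: 0.0565
grip_force: 0.0
time_s: 26.7
ee_pos: [0.5914, -0.188, 0.2233]
eef_rot: [3.141, -0.0, 0.201]
force: [-0.3, 0.6, 4.2]
grip_width: 0.0262
grip_force: 12.0
```

```bash
python3 -m jog '[[0,0,-2,0,0,0],[0,0,-6,0,0,0],[0,0,-11,0,0,0],[0,0,-16,0,0,0],[0,0,-20,0,0,0],[0,0,-20,0,0,0],[0,0,-20,0,0,0]]';python3 -c "
from h import *
go(.43,.27,.24,CY)"
```

```text
time_s: 27.4
ee_pos: [0.5912, -0.1879, 0.4229]
eef_rot: [3.141, -0.0, 0.201]
force: [-0.8, 0.2, -2.0]
grip_width: 0.0261
grip_force: 12.0
row [-6.66, -48.09, 0.24] [0.0, -0.0, 0.359] now [ 0.5912 -0.1879  0.4229] [ 3.141 -0.     0.201]
```

```bash
python3 -m jog '[[-2,-3,0,0,0,0.04],[-3,-8,0,0,0,0.08],[-4,-13,0,0,0,0.12],[-5,-18,0,0,0,0.16],[-6,-23,0,0,0,0.2],[-6.5,-28,0,0,0,0.24],[-6.6,-33,0,0,0,0.3],[-6.6,-38,0,0,0,0.359]]'|head -3;python3 -c "
from h import *
go(.395,.36,.24,CY)"
```

```text
time_s: 28.2
ee_pos: [0.4506, 0.1688, 0.4213]
eef_rot: [3.14, 0.003, -0.161]
row [-8.55, -17.98, 0.09] [0.001, 0.003, -0.003] now [0.4506 0.1688 0.4213] [ 3.14e+00  3.00e-03 -1.61e-01]
```

```bash
python3 -m jog '[[-2,-4,0,0,0,0],[-4,-9,0,0,0,0],[-6.5,-14,0,0,0,0],[-8.5,-18,0,0,0,0],[-8.5,-18,0,0,0,0],[-8.5,-18,0,0,0,0],[-8.5,-18,0,0,0,0]]'|head -3;python3 -c "
from h import *
c=snap('wrist','w11')
im=c['img'];h=cv2.cvtColor(im,cv2.COLOR_BGR2HSV);m=cv2.inRange(h,(98,90,40),(118,255,255))
n,l,s,ce=cv2.connectedComponentsWithStats(m);i=1+np.argmax(s[1:,4]);print(s[i],ce[i])
x0,y0=s[i,0],s[i,1];p=ray('w11',x0+s[i,2]/2-.5,y0+s[i,3]/2-.5,.025);print(p)
M=np.array([[np.cos(CY),np.sin(CY)],[-np.sin(CY),np.cos(CY)]]);print('caddy',M@(p[:2]-C),proj('w11',[.4622,.3588,.025]))
go(p[0],p[1],.0429+.016+.05,CY)"
```

```text
time_s: 28.9
ee_pos: [0.3965, 0.3575, 0.4219]
eef_rot: [3.14, 0.001, -0.159]
[ 284  102   51   53 2129] [309.13950211 127.88727102]
[0.46249439 0.36050874 0.025     ]
caddy [-0.04371032  0.06139595] [310.45909723 128.01591575]
row [6.46, -1.38, 13.29] [0.001, 0.001, -0.001] now [0.3967 0.3572 0.4223] [ 3.14e+00  1.00e-03 -1.59e-01]
```

```bash
python3 -m jog '[[3,-0.6,0,0,0,0],[6.4,-1.3,0,0,0,0],[6.4,-1.3,4,0,0,0],[6.4,-1.3,8,0,0,0],[6.4,-1.3,12,0,0,0],[6.4,-1.3,13.3,0,0,0],[6.4,-1.3,13.3,0,0,0],[6.4,-1.3,13.3,0,0,0]]'|head -4;python3 -m jog '[[0,0,0,0,0,0]]'|head -4;python3 -c "
from h import *
go(.4625,.360,.0429+.016,CY)"
```

```text
time_s: 29.75
ee_pos: [0.462, 0.3608, 0.292]
eef_rot: [-3.14, -0.002, -0.159]
force: [0.0, -0.8, -1.0]
time_s: 29.85
ee_pos: [0.4618, 0.361, 0.2924]
eef_rot: [-3.139, -0.002, -0.158]
force: [-0.3, 0.7, 0.2]
row [0.07, 0.1, 5.31] [-0.002, -0.002, -0.0] now [0.4618 0.361  0.2924] [-3.139e+00 -2.000e-03 -1.580e-01]
```

```bash
python3 -m jog '[[0,0.1,2,0,0,0],[0,0.1,4,0,0,0],[0,0.1,4.7,0,0,0],[0,0.1,5,0,0,0],[0,0.1,5.2,0,0,0],[0,0.1,5.2,0,0,0],[0,0.1,5.2,0,0,0]]';python3 -m jog '[[0,0,0,0,0,0],[0,0,0,0,0,0]]'
```

```text
time_s: 30.55
ee_pos: [0.4615, 0.3602, 0.2393]
eef_rot: [-3.14, -0.001, -0.158]
force: [-0.5, -1.1, 4.6]
grip_width: 0.026
grip_force: 12.0
time_s: 30.75
ee_pos: [0.4615, 0.3602, 0.2393]
eef_rot: [-3.14, -0.001, -0.158]
force: [-0.5, -1.3, 6.6]
grip_width: 0.0265
grip_force: 12.0
```

Contact came at exactly the expected height (0.2393), so the bottle stands on the saucer's inner floor. I release and rise.

```bash
python3 -m jog '[[0,0,-0.05,0,0,0],[0,0,-0.05,0,0,0],[0,0,-0.05,0,0,0],[0,0,-0.05,0,0,0],[0,0,-0.05,0,0,0]]' 55;python3 -m jog '[[0,0,-2,0,0,0],[0,0,-6,0,0,0],[0,0,-11,0,0,0],[0,0,-16,0,0,0],[0,0,-18,0,0,0],[0,0,-18,0,0,0]]'; python3 -m jog '[[-2,3,0,0,0,0],[-5,5,0,0,0,0],[-6.5,5,0,0,0,0],[-6.5,5,0,0,0,0],[-6.5,5,0,0,0,0],[-6.5,5,0,0,0,0],[-6.5,5,0,0,0,0]]'|head -3;python3 -c "
from h import *
c=snap('wrist','w12');im=c['img'];h=cv2.cvtColor(im,cv2.COLOR_BGR2HSV)
M=np.array([[np.cos(CY),np.sin(CY)],[-np.sin(CY),np.cos(CY)]])
def cc(m):
    n,l,s,ce=cv2.connectedComponentsWithStats(m);i=1+np.argmax(s[1:,4]);return s[i],ce[i]
s,ce=cc(cv2.inRange(h,(98,90,30),(118,255,255)));p=ray('w12',s[0]+s[2]/2-.5,s[1]+s[3]/2-.5,.025);print('saucer',s,M@(p[:2]-C))
for n,P in dict(cap=[*p[:2],.096],base=[*p[:2],.016],green=[*cad(.047,.004),.117],brown=[*cad(.043,.0665),.108],timer=[*cad(-.043,-.054),.04],mill=[*cad(.046,-.061),.18]).items(): 
    u,v=proj('w12',P);u0,v0=int(u),int(v);print(n,u.round(),v.round(),im[v0-2:v0+3,u0-2:u0+3].reshape(-1,3).mean(0).round() if 2<v0<398 and 2<u0<638 else '')
d=cv2.inRange(h,(0,0,0),(180,255,45));u,v=proj('w12',[*p[:2],.06]).astype(int);w=np.zeros_like(d);w[v-45:v+45,u-30:u+30]=d[v-45:v+45,u-30:u+30]
print('dark',cc(w),u,v)"
```

```text
time_s: 31.25
ee_pos: [0.4612, 0.36, 0.2385]
eef_rot: [3.142, 0.0, -0.158]
force: [0.1, 0.3, -0.2]
grip_width: 0.0518
grip_force: 0.0
time_s: 31.85
ee_pos: [0.4611, 0.36, 0.4221]
eef_rot: [-3.138, -0.004, -0.158]
force: [-0.4, 0.3, -0.0]
grip_width: 0.052
grip_force: 0.0
time_s: 32.55
ee_pos: [0.3898, 0.3211, 0.4181]
eef_rot: [3.141, 0.001, -0.158]
saucer [ 252  101   53   54 1650] [-0.04356581  0.0612028 ]
cap 268.0 129.0 [33. 30. 30.]
base 279.0 127.0 [10. 11. 13.]
green 329.0 15.0 [211. 237. 202.]
brown 255.0 24.0 [173. 200. 203.]
timer 378.0 127.0 [219. 222. 234.]
mill 438.0 -17.0 
dark (array([260, 118,  28,  24, 509], dtype=int32), array([273.87033399, 129.45579568])) 273 128
```

The bottle blob spans (260–288, 118–142), matching an upright bottle centred in the saucer, and the saucer is at caddy (−44, +61) mm. The jars and mill were already seen standing, and the timer checks out at its place. I hand in.

```bash
python3 -c "
from station import ctrl
print(ctrl.hand_in())"
```

```text
the job is handed in; nothing more can be done
None
```

I laid out the caddy as asked and handed it in at about 33 s: the green jar stands between the brown jar and the mill, and the bottle stands in the saucer in front of the brown jar, left of the timer. No verdict came back, and with no picture views left I checked the bottle and saucer from image measurements only.

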